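# Shut and bolt the lapping doors of a control enclosure

## Task

Close up the grey control enclosure that lies on its back on the bench: lower the rebated leaf fully shut first, while the flanged leaf still stands open, then shut the flanged leaf over it so that its flange laps the rebate. Hold the flanged leaf down against its spring buffer and, pressing on top of the flat bolt, draw the bolt toward the arm fully home under its keeper so the doors stay shut. Do not slam the leaves, and leave everything else on the bench where it is.

Things in the scene. Friction and masses are not known exactly. Their poses are not given: they have to be found in the camera images.
- enclosure: Light-grey steel box lying on its back, open upward, fixed to the bench: 260 (its x) by 300 (y) by 110 mm high, electrical parts inside, two door leaves on top. Origin: centre of its underside. x points away from the arm along the seam where the leaves meet, y left, z up. Hinge lines run along x at y = +150 (rebated leaf) and y = -150 mm (flanged leaf), z = 110 mm.
- rebated_leaf (a joint): Opening angle, rad, of the left (+y) leaf: 0 shut flat, 1.57 upright; starts 2.3 to 2.75, thrown outward over the bench. Hinge friction 0.26 N m holds it anywhere. Grey panel 256 mm long (x), 12 thick, reaching 129 mm from the hinge line, then a tongue (the rebate), the lower 5 mm only, to 148 mm. 0.15 kg. No handle: lift it from beneath its edge, push it over by its outer face.
- flanged_leaf (a joint): Opening angle of the right (-y) leaf; convention, start, friction, mass as the other. Panel 256 long, 12 thick, to 150 mm from the hinge line, then a flange, the upper 5.5 mm, to 168 mm, that laps over the tongue. Shut first, it blocks the other leaf. Below 0.14 rad it bears on a spring buffer: needs 9 to 12 N on the bolt to shut; let go unbolted it rises to 0.08, bolted it stays below 0.03.
- bolt (a joint): Travel, m, of the flat steel bolt on the outer face of the flanged leaf: 0 start, 0.030 fully home, sliding along the enclosure's -x (toward the arm); friction about 1.5 N. 160 long (x), 32 wide, 5 mm thick, between guide strips and a far end stop, all 3 mm high. Nothing to grip: press on top and drag. The leaf must be within 0.02 rad of shut for its nose to enter the keeper.
- bolt_top (a point): Centre of the bolt's top face (five shallow ribs); moves with bolt and leaf. With the leaf shut and the bolt at 0 it lies at enclosure x = -40, y = -30, z = 127 mm. x axis along the bolt, away from the arm; z out of the face.
- keeper (a point): Middle of the underside of the steel keeper lip outside the enclosure's near end wall (enclosure x = -148, y = -30, z = 128.5 mm). Lip 24 (x) by 44 (y) by 4 mm, carried by an upright on its near side. The bolt's nose passes under it, 1.5 to 2.5 mm below, after about 16 mm of travel.
- rebated_hinge (a point): Middle of the rebated leaf's hinge line, turning with the leaf: its x along the hinge, z out of the leaf's outer face, -y from the hinge to the free edge.
- flanged_hinge (a point): Middle of the flanged leaf's hinge line, turning with the leaf: its x along the hinge, z out of the leaf's outer face, +y from the hinge to the free edge.
- tape: Bystander: roll of black tape lying flat, 92 mm across, 24 mm high, right of the enclosure, mostly under the open flanged leaf. Origin: centre of its underside.
- screwdriver: Bystander: black-handled screwdriver lying on the bench left of the enclosure, mostly under the open rebated leaf. Origin: underside, on its axis.
- glue: Bystander: white glue bottle, 48 mm across, 130 mm high, upright beyond the enclosure; may swap places with the motor. Origin: centre of its foot.
- tray: Bystander: grey two-compartment tray 100 x 75 x 30 mm beyond the enclosure. Origin: centre of its underside.
- notes: Bystander: pale pad of notes 76 x 76 x 14 mm on the right of the bench. Origin: centre of its underside.
- motor: Bystander: square stepper motor 42 x 42 x 43 mm with a shaft up to 63 mm, beyond the enclosure. Origin: centre of its underside.
- offcut: Bystander: offcut of aluminium profile 140 x 20 x 20 mm on the left of the bench. Origin: centre of its underside.

How it is judged (in metres and radians):
On the way, in this order (a step that is already met when the one before it is completed fails the run):
1. the rebated leaf is fully shut while the flanged leaf still stands open (value of joint rebated_leaf below 0.035 rad and value of joint flanged_leaf above 0.4 rad), for 0.2 s.
2. the flanged leaf is pressed shut over the rebated one (value of joint each of rebated_leaf, flanged_leaf below 0.035 rad), for 0.05 s.
At the end, for the whole second after the job is handed in: Both leaves are shut to within 0.035 rad (about 5 mm at the edge) with the flange over the rebate, the bolt is drawn at least 24 of its 30 mm under the keeper, and everything is at rest (all of step 2 and value of joint bolt above 0.024 m and velocity of joint each of flanged_leaf, rebated_leaf below 0.05 rad/s); the robot touches nothing.
It fails at once if a leaf is slammed shut (faster than 2 rad/s, 0.3 m/s at its edge, in the last 0.15 rad) ((value of joint rebated_leaf below 0.15 rad and velocity of joint rebated_leaf below -2 rad/s) or (value of joint flanged_leaf below 0.15 rad and velocity of joint flanged_leaf below -2 rad/s)).
It fails at once if a bystander is shifted by more than 40 mm (distance of any of tape, screwdriver, glue, tray, notes, motor, offcut from where it was at the start of the episode above 0.04 m).
It also fails if it takes over 72 s, if anything falls off the work surface, if the arm or the gripper's body presses on something with over 40 N, if the wrist force passes 120 N, or if a joint passes its speed limit or range.

## Robot

A 7-joint arm with a two-finger parallel gripper is mounted at the origin on the work surface. World frame = base frame: x ahead of the robot, y to its left, z up, the work surface at z = 0. Lengths are in m, angles in degrees, forces in N, time in s.
With the tool pointing down it reaches from about 0.425 to 0.875 m from the base axis. Payload 4.7 kg.
Tool frame: the origin (TCP) lies on the centre line of the jaws, within the pads' length; the fingertips stand 11 mm ahead of it and the grasp point (between the pads) lies 8 mm behind it (finger_overhang is the x of the fingertips in the tool frame, in m); x points along the fingers, z is the direction in which the jaws open and shut, and the axes are right-handed (so a half turn about x gives the same grasp; the last joint's range is limited). The gripper opens to 87 mm and grips with 3 to 60 N. Pads are 19 mm wide; open, the fingers measure 117 mm over their backs; the gripper's body (75 mm by 190 mm) begins 51 mm behind the grasp point.
Start: joints at [64.062, 18.392, -4.016, 83.108, 1.295, 78.541, -3.26], TCP at [0.293, -0.58, 0.234] pointing down, gripper open.
Joint ranges: [-163.93, 163.93], [-17.29, 119.83], [-79.2, 71.16], [3.27, 140.29], [-89.18, 269.18], [5.43, 117.66], [-154.24, 154.24]. Speed limits (degrees/s): [147.25, 147.25, 180, 180, 180, 180, 180].

## Interface

Orientations are given as [roll, pitch, yaw] about the fixed x, y, z axes, in that order (R = Rz(yaw) Ry(pitch) Rx(roll)).
In Python, from cell import get_obs, read_camera, sign_off, cut_out, finger_overhang gives the robot as it stands.
- The arm moves only by the tool servo_tool, never from a script. Its argument "rows" is one flat list of numbers, 5 for each row, row after row: the shift along the world's x, y, z in mm, then the turn about the world's z in degrees, then the closure, from 0 (fully open) to 1 (shut). A call has 1 to 10 rows; each row is the pose to reach, as a shift and turn from the pose commanded when the call began; what a row does not reach only later rows make up. A row lasts 1/12 s, in which the tool goes at most 41.7 mm and 7.16 degrees, less where a joint would pass 70% of its speed; a pose out of reach is approached as far as the arm can. A call with a gripper value outside its range is refused whole. The fingers move at their own pace and stop on an object; "force" is the grip in N (left out, the last holds). Time passes only in rows, so rows that repeat a pose let the fingers close. It gives the time, the measured TCP pose, the force and the opening at its end, in the units of the state.
- get_obs(): the state, without advancing time (a new reading comes with each control period).
- read_camera(name): name is "scene" or "top" or "wrist"; returns a dict with "frame" (420x560x3 uint8, blue, green, red), "range_z" (420x560 float32, m along the optical axis (not along the pixel's ray), 0 where there is no reading), "intrinsics" (3x3 intrinsics, pixels), "cam_to_world" (4x4, takes a point from camera to world coordinates); the wrist camera has in their place "tool_from_camera" (4x4, takes a point from camera to tool coordinates, whose origin is the TCP and whose axes are the tool frame's). Camera axes: x right, y down, z forward; pixel columns grow to the right and rows downward; lengths in m; the calibration is good to about 2 mm. The wrist camera is an equidistant fisheye: a pixel r from the principal point sees the ray r / f radians off the axis. A picture is of the moment at which its call begins: read the wrist's pose just before it.
- sign_off(): hands the job in, once; it reports no verdict.
Trained networks look in a picture, given as the dict that the camera call returned (one of the last four; its "shot" number tells which), for a name from the list of things; names that differ only in an ending like _2 or _b are one class to them, and where a whole thing is asked for, a point or a joint stands for the part that bears it (a point fixed in the world has none). Each returns a list of dicts, best first, with "score" (0 to 1); they miss things now and then, are a little off and sometimes report something else, mostly with a low value. They report only what shows in the picture. A call takes as long as a camera call.
- cut_out(name, picture): "pixels" (420x560 bool, what is visible of it) and "extent" ([centre column, centre row, width, height] in pixels, round what is visible of it).
The state is a dict: "time_s": time; "qpos": joint angles; "joint_velocities": joint speeds; "effort": joint torques, N m; "tool_pos": TCP position; "tool_rot": TCP orientation; "force": force on the tool from outside, world axes, zero at the start; "wrist_torque": the same for the moment, N m; "grip_width": finger opening in m.
Only numpy, scipy, OpenCV 4.12 (cv2) and the standard library are available. Lean on these libraries where they do the work, as an engineer would, in place of code of your own. Each camera call takes 0.05 s, during which the arm holds its last target.

## Working session

There is one attempt and no reset: what is moved stays moved. The work goes in short steps, Python scripts to look and compute and a tool call to move; the robot and the scene stay as the last step left them, time stands still between calls to the robot, and variables do not carry over. Pictures are saved under pics/ and viewed, and the job is handed in when it is done.

Besides the shell and the picture viewer there is one more tool, called after "Call:" as a command line: name --argument value ..., lists and objects as JSON in quotes. servo_tool: Moves the arm, as the interface text tells. Its arguments: {"type":"object","properties":{"rows":{"type":"array"},"force":{"type":"number"}},"required":["rows"]}

```bash
ls; mkdir -p pics
python3 - <<'E'
from cell import *
import cv2,numpy as np
o=get_obs();print({k:np.round(v,3) for k,v in o.items()}, finger_overhang)
for n in ["scene","top"]:
    p=read_camera(n);cv2.imwrite(f"pics/{n}0.png",p["frame"]);print(n,p["intrinsics"],np.round(p["cam_to_world"],3))
E
```

```text
pics
{'time_s': np.float64(0.0), 'qpos': array([64.063, 18.439, -4.016, 83.176,  1.295, 78.54 , -3.259]), 'joint_velocities': array([ 0.027,  0.053,  0.006, -0.073, -0.025, -0.014, -0.029]), 'effort': array([-0.0000e+00, -4.9129e+01, -4.0400e-01, -3.1253e+01, -6.4000e-02,
        4.3000e-02,  0.0000e+00]), 'tool_pos': array([ 0.292, -0.58 ,  0.232]), 'tool_rot': array([-176.912,   89.89 ,  119.836]), 'force': array([-0.131, -0.264, -0.201]), 'wrist_torque': array([-0.053,  0.041, -0.01 ]), 'grip_width': np.float64(0.087)} 0.011
scene [[459.53964178   0.         278.23310655]
 [  0.         459.53964178 208.16126832]
 [  0.           0.           1.        ]] [[ 0.     0.72  -0.694  1.517]
 [ 1.     0.005  0.006  0.025]
 [ 0.008 -0.694 -0.72   1.06 ]
 [ 0.     0.     0.     1.   ]]
top [[425.66677176   0.         277.23052766]
 [  0.         425.66677176 212.67516554]
 [  0.           0.           1.        ]] [[-0.053 -0.977  0.205  0.321]
 [-0.999  0.053 -0.006  0.051]
 [-0.005 -0.205 -0.979  1.406]
 [ 0.     0.     0.     1.   ]]
```

View pics/scene0.png

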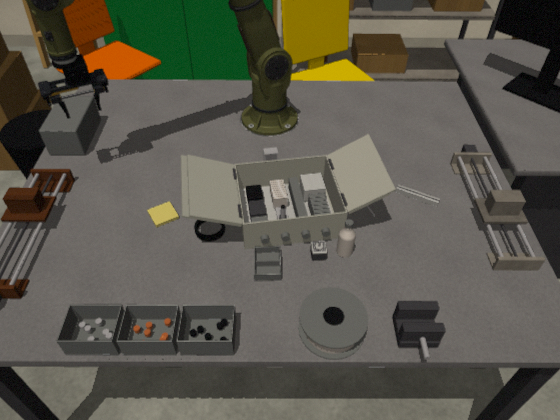

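View pics/top0.png

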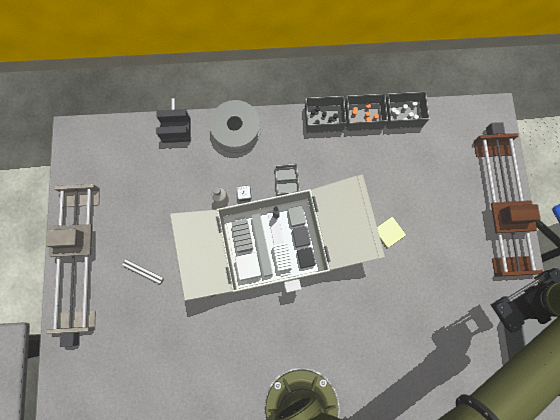

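```bash
cat > h.py <<'E'
from cell import *
import cv2,numpy as np
def cloud(p):
    K=p["intrinsics"];z=p["range_z"];v,u=np.mgrid[:420,:560]
    P=np.stack([(u-K[0,2])/K[0,0]*z,(v-K[1,2])/K[1,1]*z,z],-1)
    T=p["cam_to_world"];return P@T[:3,:3].T+T[:3,3]
E
python3 - <<'E'
from h import *
for n in ["scene","top"]:
    p=read_camera(n);W=cloud(p);ov=p["frame"].copy();i=0
    np.savez(f"{n}0.npz",W=W,frame=ov,z=p["range_z"])
    for name in ["enclosure","rebated_leaf","flanged_leaf","tape","screwdriver","glue","tray","notes","motor","offcut"]:
        try: r=cut_out(name,p)
        except Exception as e: print(name,e);continue
        if not r: print(n,name,"none");continue
        r=r[0];m=r["pixels"]&(p["range_z"]>0);Q=W[m]
        print(n,name,round(r["score"],2),np.round(r["extent"]),m.sum(),"med",np.round(np.median(Q,0),3),"lo",np.round(np.percentile(Q,3,axis=0),3),"hi",np.round(np.percentile(Q,97,axis=0),3))
        ov[r["pixels"]]=ov[r["pixels"]]//2+np.array([(i*67)%128,(i*101)%128,(i*41)%128],np.uint8);i+=1
        if "leaf" in name:
            # robust plane
            best=None;rng=np.random.default_rng(0)
            for _ in range(300):
                a=Q[rng.choice(len(Q),3)];nn=np.cross(a[1]-a[0],a[2]-a[0]);l=np.linalg.norm(nn)
                if l<1e-4: continue
                nn/=l;c=(abs((Q-a[0])@nn)<.004).sum()
                if best is None or c>best[0]:best=(c,nn,a[0])
            I=Q[abs((Q-best[2])@best[1])<.004];c=I.mean(0);s=np.linalg.svd(I-c,full_matrices=False);nn=s[2][2];nn*=np.sign(nn[2])
            # hinge line at z=.110
            d=np.cross(nn,[0,0,1]);d/=np.linalg.norm(d);d*=np.sign(d[0])
            # in-plane slope dir
            up=np.cross(nn,d);t=(.110-c[2])/up[2];p0=c+t*up
            print("   inl",len(I),"normal",np.round(nn,4),"tilt",np.degrees(np.arccos(nn[2])),"yaw",np.degrees(np.arctan2(d[1],d[0])),"hingept",np.round(p0,4), "along",np.percentile((I-p0)@d,[1,99]),"across",np.percentile((I-p0)@up,[1,99]))
    cv2.imwrite(f"pics/{n}_ov.png",ov)
    W[p["range_z"]==0]=np.nan
E
```

```text
scene enclosure 0.81 [289. 195. 214. 116.] 15322 med [0.516 0.055 0.1  ] lo [ 0.368 -0.222  0.007] hi [0.663 0.321 0.171]
scene rebated_leaf 0.86 [363. 174.  64.  78.] 3053 med [0.494 0.278 0.147] lo [0.361 0.212 0.113] hi [0.605 0.341 0.179]
   inl 2823 normal [ 0.077  -0.4805  0.8736] tilt 29.121579114747288 yaw 9.104279684649265 hingept [0.4986 0.2126 0.11  ] along [-0.13491558  0.11714124] across [0.00283418 0.1444472 ]
scene flanged_leaf 0.88 [212. 191.  59.  70.] 3499 med [ 0.567 -0.167  0.144] lo [ 0.431 -0.244  0.112] hi [ 0.677 -0.088  0.167]
   inl 2996 normal [-0.0571  0.3696  0.9274] tilt 21.959422860216815 yaw 8.782067259649024 hingept [ 0.5473 -0.0846  0.11  ] along [-0.13590691  0.11713368] across [-0.16485819 -0.00468431]
scene tape 0.64 [208. 229.  29.  23.] 282 med [ 0.623 -0.177  0.017] lo [ 0.567 -0.216  0.   ] hi [ 0.637 -0.131  0.027]
scene screwdriver none
scene glue 0.82 [347. 240.  18.  35.] 504 med [0.687 0.223 0.073] lo [0.667 0.204 0.008] hi [0.696 0.244 0.13 ]
scene tray 0.85 [266. 263.  28.  34.] 946 med [0.728 0.002 0.008] lo [ 0.677 -0.033 -0.001] hi [
[... 1014 characters left out ...]
ingept [ 0.532  -0.0839  0.11  ] along [-0.12233275  0.12687362] across [-0.16387407 -0.00705506]
top tape none
top screwdriver none
top glue 0.82 [221. 196.  18.  17.] 232 med [0.66  0.222 0.088] lo [0.646 0.205 0.019] hi [0.68  0.244 0.133]
top tray 0.68 [287. 178.  30.  34.] 662 med [0.725 0.004 0.005] lo [ 0.675 -0.032 -0.002] hi [0.773 0.039 0.032]
top notes 0.6 [392. 234.  26.  26.] 499 med [ 0.525 -0.326  0.014] lo [ 0.486 -0.365  0.008] hi [ 0.564 -0.292  0.02 ]
top motor 0.72 [245. 196.  22.  19.] 190 med [0.678 0.149 0.039] lo [0.662 0.13  0.003] hi [0.701 0.172 0.047]
top offcut 0.57 [287. 180.  28.  35.] 612 med [0.726 0.004 0.005] lo [ 0.686 -0.032 -0.002] hi [0.772 0.038 0.03 ]
```

```bash
python3 -c "
import cv2,numpy as np
a=cv2.imread('pics/scene_ov.png')[100:310,120:460];b=cv2.imread('pics/top_ov.png')[140:320,110:430]
cv2.imwrite('pics/ov2.png',np.vstack([cv2.resize(a,(480,296)),cv2.resize(b,(480,270))]))"
```

```text
(no output)
```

View pics/ov2.png

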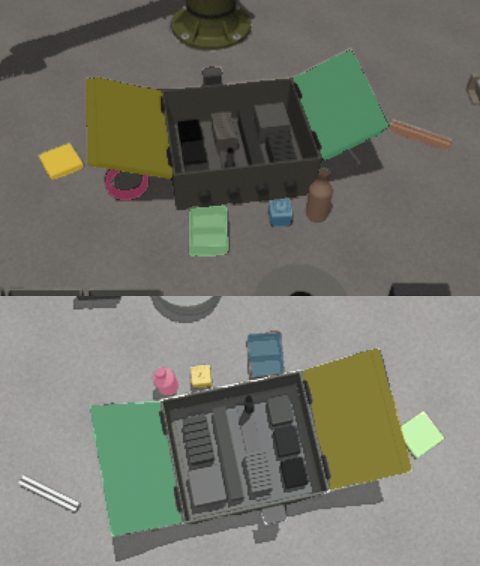

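Call:
servo_tool --rows '[22,32,7,6.5,1,45,64,14,13,1,67,96,21,19.5,1,90,128,28,26,1,112,160,35,32.5,1,135,192,42,39,1,157,224,49,45.5,1,180,256,56,52,1,202,288,63,58.5,1,225,320,70,65,1]' --force 20

```text
time_s: 2.03
tool_pos: [0.5182, -0.2589, 0.3043]
tool_rot: [-57.8, 89.9, -55.8]
force: [0.7, -0.3, -0.5]
grip_width: 0.0283
```

Call:
servo_tool --rows '[-3,41,0,3.5,1,-6,82,0,7,1,-9,123,0,7,1,-12,164,0,7,1,-15,205,0,7,1,-19,246,0,7,1,-23,287,0,7,1,-27,328,0,7,1,-31,369,0,7,1,-35,410,0,7,1]'

```text
time_s: 2.87
tool_pos: [0.4819, 0.1514, 0.3041]
tool_rot: [-34.2, 89.9, -25.5]
force: [1.4, -0.1, -0.3]
grip_width: 0.0002
```

Call:
servo_tool --rows '[-4,40,0,0,1,-8,80,0,0,1,-12,120,0,0,1,-16,160,0,0,1,-20,200,0,0,1,-20,219,-20,0,1,-20,219,-60,0,1,-20,219,-100,0,1,-20,219,-141,0,1,-20,219,-141,0,1]'

```text
time_s: 3.7
tool_pos: [0.4588, 0.3645, 0.1546]
tool_rot: [-151.8, 89.2, -143.0]
force: [-0.7, -1.1, -1.0]
grip_width: 0.0006
```

```bash
cat >> h.py <<'E'
import sys
C=np.array([.512,.063]);A=np.radians(9.0)
ex=np.array([np.cos(A),np.sin(A)]);ey=np.array([-ex[1],ex[0]])
def enc(P):
    P=np.asarray(P);d=P[...,:2]-C;return np.stack([d@ex,d@ey,P[...,2]],-1)
def leaf(name,s=1,pn="top"):
    p=read_camera(pn);r=cut_out(name,p)
    if not r: return None,p
    W=enc(cloud(p))[r[0]["pixels"]&(p["range_z"]>0)];return W,p
E
python3 - <<'E'
from h import *
o=get_obs();print(enc(o["tool_pos"]),o["tool_pos"])
p=read_camera("scene");q=read_camera("top")
cv2.imwrite("pics/a1.png",np.hstack([cv2.resize(p["frame"][80:290,160:460],(400,280)),cv2.resize(q["frame"][140:350,130:430],(400,280))]))
E
```

```text
[-0.00538958  0.30607698  0.15462755] [0.45879579 0.36446555 0.15462755]
```

View pics/a1.png

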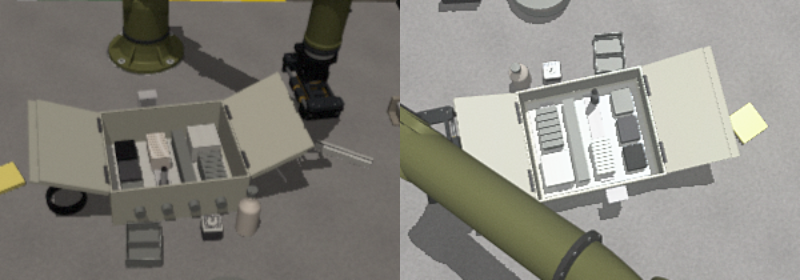

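```bash
cat >> h.py <<'E'
def path(ths,sgn,L,t,off0,off1,rr,x,half=.0095,bias=0.0):
    # elevation th deg; returns enc TCP
    out=[]
    for th in ths:
        a=np.radians(th);c,s=np.cos(a),np.sin(a)
        if th<=90:
            f=(th-ths[0])/(90-ths[0])
            y=.150+max(L*c,(rr)*c+.012*s) ; z=.110+L*s+off0+(off1-off0)*f
        else:
            r=rr;y=.150+r*c+.012*s; z=.110+r*s-.012*c
        out.append([x,sgn*(y+half-bias),z+.011])
    return np.array(out)
def toworld(E): return np.c_[C+E[:,:1]*ex+E[:,1:2]*ey,E[:,2]]
E
python3 - <<'E'
from h import *
o=get_obs();print(np.round(o["tool_pos"],4),o["force"])
ths=list(range(29,179,5))+[179,180]
E=path(ths,1,.148,.012,-.038,-.030,.118,-.005)
W=toworld(E)
for t,e,w in zip(ths,E,W): print(t,np.round(e*1000,0),np.round((w-[o["tool_pos"]])[0]*1000,0))
E
```

```text
[0.4621 0.3681 0.1624] [0.34638819 0.58657929 1.03988705]
29 [ -5. 289. 155.] [ -0. -20.  -8.]
34 [ -5. 282. 166.] [  1. -27.   4.]
39 [ -5. 275. 177.] [  2. -35.  15.]
44 [ -5. 266. 188.] [  3. -43.  25.]
49 [ -5. 257. 197.] [  5. -52.  35.]
54 [ -5. 246. 206.] [  6. -62.  44.]
59 [ -5. 236. 214.] [  8. -73.  51.]
64 [ -5. 224. 221.] [ 10. -84.  58.]
69 [ -5. 213. 226.] [ 12. -95.  64.]
74 [ -5. 204. 231.] [  13. -105.   69.]
79 [ -5. 194. 235.] [  15. -114.   72.]
84 [ -5. 184. 237.] [  16. -124.   75.]
89 [ -5. 174. 239.] [  18. -134.   76.]
94 [ -5. 163. 240.] [  19. -145.   77.]
99 [ -5. 153. 239.] [  21. -155.   77.]
104 [ -5. 143. 238.] [  23. -165.   76.]
109 [ -5. 132. 236.] [  24. -175.   74.]
114 [ -5. 122. 234.] [  26. -185.   71.]
119 [ -5. 113. 230.] [  27. -194.   68.]
124 [ -5. 103. 226.] [  29. -204.   63.]
129 [ -5.  95. 220.] [  30. -212.   58.]
134 [ -5.  86. 214.] [  31. -221.   52.]
139 [ -5.  78. 207.] [  33. -229.   45.]
144 [ -5.  71. 200.] [  34. -236.   38.]
149 [ -5.  65. 192.] [  35. -242.   30.]
154 [ -5.  59. 184.] [  36. -248.   21.]
159 [ -5.  54. 174.] [  37. -253.   12.]
164 [ -5.  49. 165.] [  37. -257.    3.]
169 [ -5.  46. 155.] [  38. -260.   -7.]
174 [ -5.  43. 145.] [  38. -263.  -17.]
179 [ -5.  42. 135.] [  38. -265.  -27.]
180 [ -5.  42. 133.] [  38. -265.  -29.]
```

Call:
servo_tool --rows '[0,-10,-6,0,1,0,-20,-6,0,1,0,-22,-2,0,1,1,-27,6,0,1,2,-35,17,0,1,3,-43,27,0,1,5,-52,37,0,1,6,-62,46,0,1,8,-73,53,0,1,8,-73,53,0,1]'

```text
time_s: 4.63
tool_pos: [0.4725, 0.2938, 0.2189]
tool_rot: [-5.3, 89.7, 3.2]
force: [0.3, 0.8, 1.0]
grip_width: 0.0001
```

Run:
```python
from h import *
o=get_obs();print(enc(o["tool_pos"]),o["tool_pos"],o["force"])
p=read_camera("scene");q=read_camera("top")
cv2.imwrite("pics/a2.png",np.hstack([cv2.resize(p["frame"][80:290,160:460],(400,280)),cv2.resize(q["frame"][140:350,130:430],(400,280))]))
```

```text
[-0.00293589  0.2341377   0.21893359] [0.47247305 0.2937958  0.21893359] [0.25318465 0.84936083 1.00891144]
```

View pics/a2.png

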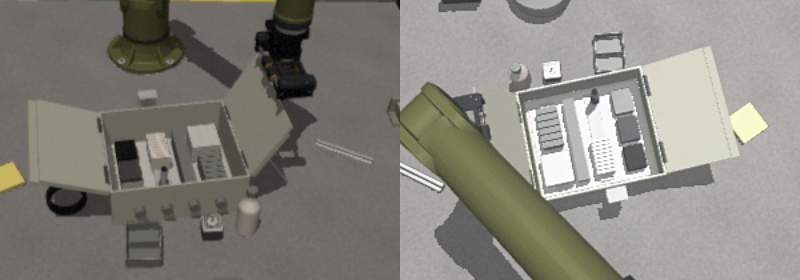

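Call:
servo_tool --rows '[2,-11,6,0,1,4,-22,12,0,1,5,-32,17,0,1,7,-41,20,0,1,8,-51,23,0,1,10,-61,24,0,1,11,-72,24,0,1,13,-82,23,0,1,15,-92,22,0,1,16,-102,20,0,1]'

```text
time_s: 5.57
tool_pos: [0.4869, 0.1927, 0.2356]
tool_rot: [-4.6, 90.0, 4.2]
force: [1.2, 2.5, 1.1]
grip_width: 0.0007
```

Call:
servo_tool --rows '[2,-10,-3,0,1,3,-19,-6,0,1,5,-29,-11,0,1,6,-37,-16,0,1,7,-46,-22,0,1,9,-54,-29,0,1,10,-61,-36,0,1,11,-67,-44,0,1,12,-72,-52,0,1,12,-72,-52,0,1]'

```text
time_s: 6.4
tool_pos: [0.4978, 0.1193, 0.1814]
tool_rot: [-162.3, 89.8, -153.6]
force: [0.8, -0.1, -0.2]
grip_width: 0.0002
```

Run:
```python
from h import *
o=get_obs();print(enc(o["tool_pos"]),o["tool_pos"],o["force"])
p=read_camera("scene");q=read_camera("top")
cv2.imwrite("pics/a3.png",np.hstack([cv2.resize(p["frame"][80:290,160:460],(400,280)),cv2.resize(q["frame"][140:350,130:430],(400,280))]))
```

```text
[-0.00519915  0.05786015  0.18144913] [0.49781353 0.11933447 0.18144913] [ 0.83738935 -0.13972374 -0.1629185 ]
```

View pics/a3.png

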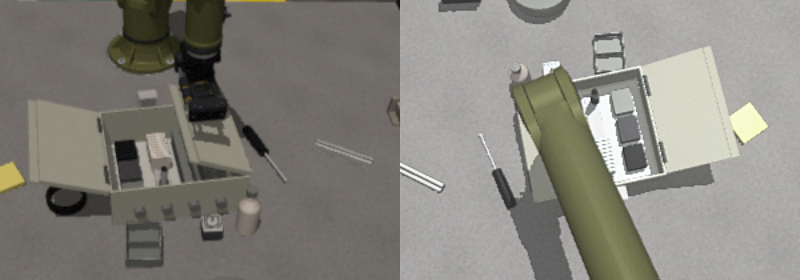

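Call:
servo_tool --rows '[1,-4,-7,0,1,1,-7,-14,0,1,2,-10,-21,0,1,2,-12,-28,0,1,2,-14,-34,0,1,2,-15,-40,0,1,2,-16,-45,0,1,2,-16,-49,0,1,2,-16,-51,0,1,2,-16,-51,0,1]'

```text
time_s: 7.33
tool_pos: [0.5004, 0.1049, 0.1333]
tool_rot: [-118.9, 89.9, -110.1]
force: [-2.0, -2.2, 7.6]
grip_width: 0.0002
```

Call:
servo_tool --rows '[0,0,-2,0,1,0,0,-3,0,1,0,0,-3,0,1,0,0,-3,0,1]'

```text
time_s: 7.67
tool_pos: [0.5005, 0.1049, 0.133]
tool_rot: [-105.2, 89.8, -96.4]
force: [-9.4, -4.5, 27.1]
grip_width: 0.0009
```

Call:
servo_tool --rows '[0,0,20,0,1,0,0,60,0,1,0,0,100,0,1,0,0,140,0,1,0,0,175,0,1,3,-40,175,0,1,8,-80,175,0,1,13,-120,175,0,1,18,-160,175,0,1,23,-200,175,0,1]'

```text
time_s: 8.5
tool_pos: [0.523, -0.0962, 0.3044]
tool_rot: [-142.6, 90.0, -133.8]
force: [2.2, -0.2, 0.9]
grip_width: 0.0007
```

Run:
```python
from h import *
o=get_obs();print(enc(o["tool_pos"]),o["tool_pos"],o["force"])
p=read_camera("scene");q=read_camera("top")
cv2.imwrite("pics/a4.png",np.hstack([cv2.resize(p["frame"][80:290,160:460],(400,280)),cv2.resize(q["frame"][140:350,130:430],(400,280))]))
for pp in (p,q):
  W=enc(cloud(pp))
  for nm in ["rebated_leaf","flanged_leaf"]:
    r=cut_out(nm,pp)
    if not r: print(nm,"none");continue
    Q=W[r[0]["pixels"]&(pp["range_z"]>0)]
    print(nm,r[0]["score"],len(Q),np.round(np.percentile(Q,[2,50,98],axis=0),3))
    s=np.linalg.lstsq(np.c_[Q[:,:2],np.ones(len(Q))],Q[:,2],rcond=None)[0];print(np.degrees(np.arctan(s[:2])),s)
```

```text
[-0.01399257 -0.15895212  0.30435159] [ 0.52304529 -0.09618408  0.30435159] [ 2.2223485  -0.15722412  0.90784528]
rebated_leaf 0.92 2967 [[-0.12   0.004  0.111]
 [ 0.018  0.073  0.121]
 [ 0.128  0.144  0.125]]
[0.20461976 0.84575488] [0.0035713  0.01476228 0.11885577]
flanged_leaf 0.74 3557 [[-0.124 -0.309  0.108]
 [ 0.017 -0.236  0.143]
 [ 0.129 -0.158  0.168]]
[  2.86825345 -17.76478191] [ 0.05010233 -0.32038698  0.06466512]
rebated_leaf 0.91 3925 [[-0.125  0.006  0.113]
 [-0.006  0.076  0.122]
 [ 0.119  0.145  0.128]]
[0.03713265 1.92373515] [0.00064809 0.03358813 0.11900131]
flanged_leaf 0.86 461 [[-0.122 -0.172  0.107]
 [ 0.002 -0.162  0.115]
 [ 0.121 -0.133  0.366]]
[5.62978926e-02 7.31114477e+01] [9.82583904e-04 3.29375340e+00 6.50597787e-01]
```

View pics/a4.png

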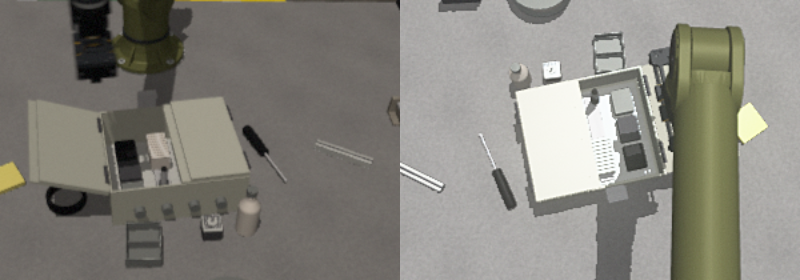

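Call:
servo_tool --rows '[4,-40,0,0,1,8,-80,0,0,1,13,-120,0,0,1,17,-150,0,0,1,22,-180,-5,0,1,22,-180,-45,0,1,22,-180,-85,0,1,22,-180,-125,0,1,22,-180,-156,0,1,22,-180,-156,0,1]'

```text
time_s: 9.63
tool_pos: [0.5416, -0.2706, 0.1415]
tool_rot: [139.6, 89.3, 148.5]
force: [-0.8, -0.0, -0.9]
grip_width: 0.0007
```

Run:
```python
from h import *
o=get_obs();print(enc(o["tool_pos"]),np.round(o["tool_pos"],4),o["force"])
pos=o["tool_pos"];x=-.02
ths=list(range(22,178,5))+[179,180];n=0
for th in ths:
    a=np.radians(th);c,s=np.cos(a),np.sin(a)
    if th<90:
        f=(th-22)/68;y=.150+max(.168*c+.012*s,.130*c+.017*s);z=.110+.168*s-.038
    else:
        y=.150+.129*c+.017*s;z=.110+.129*s-.017*c
    e=np.array([[x,-(y+.0095),z+.011]]);w=toworld(e)[0]
    print(th,np.round(e*1000),np.round((w-pos)*1000))
p=read_camera("scene")
cv2.imwrite("pics/a5.png",cv2.resize(p["frame"][80:290,130:460],(660,420)))
```

```text
[-0.02291522 -0.3341299   0.14146719] [ 0.5416 -0.2706  0.1415] [-0.77490151 -0.0145619  -0.92333692]
22 [[ -20. -320.  146.]] [ 1. 15.  4.]
27 [[ -20. -315.  159.]] [-0. 20. 18.]
32 [[ -20. -308.  172.]] [-1. 26. 31.]
37 [[ -20. -301.  184.]] [-2. 33. 43.]
42 [[ -20. -292.  195.]] [-4. 42. 54.]
47 [[ -20. -283.  206.]] [-5. 51. 64.]
52 [[ -20. -272.  215.]] [-7. 61. 74.]
57 [[ -20. -261.  224.]] [-9. 73. 82.]
62 [[ -20. -249.  231.]] [-10.  85.  90.]
67 [[ -20. -236.  238.]] [-12.  97.  96.]
72 [[ -20. -223.  243.]] [-15. 110. 101.]
77 [[ -20. -209.  247.]] [-17. 124. 105.]
82 [[ -20. -195.  249.]] [-19. 138. 108.]
87 [[ -20. -183.  251.]] [-21. 149. 109.]
92 [[ -20. -172.  251.]] [-22. 161. 109.]
97 [[ -20. -161.  251.]] [-24. 172. 110.]
102 [[ -20. -149.  251.]] [-26. 183. 109.]
107 [[ -20. -138.  249.]] [-28. 194. 108.]
112 [[ -20. -127.  247.]] [-30. 205. 106.]
117 [[ -20. -116.  244.]] [-31. 216. 102.]
122 [[ -20. -106.  239.]] [-33. 226.  98.]
127 [[-20. -95. 234.]] [-34. 236.  93.]
132 [[-20. -86. 228.]] [-36. 246.  87.]
137 [[-20. -77. 221.]] [-37. 255.  80.]
142 [[-20. -68. 214.]] [-39. 263.  72.]
147 [[-20. -61. 206.]] [-40. 271.  64.]
152 [[-20. -54. 197.]] [-41. 278.  55.]
157 [[-20. -47. 187.]] [-42. 284.  46.]
162 [[-20. -42. 177.]] [-43. 289.  36.]
167 [[-20. -38. 167.]] [-44. 293.  25.]
172 [[-20. -34. 156.]] [-44. 297.  14.]
177 [[-20. -32. 145.]] [-44. 299.   3.]
179 [[-20. -31. 140.]] [-45. 300.  -1.]
180 [[-20. -30. 138.]] [-45. 300.  -3.]
```

View pics/a5.png

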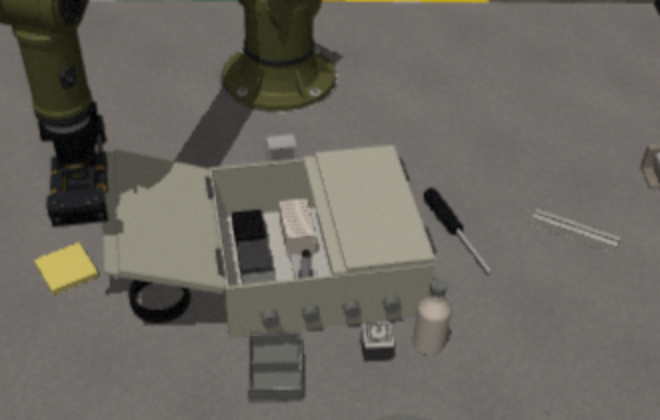

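Call:
servo_tool --rows '[-1,12,-3,0,1,-2,20,-3,0,1,-2,22,3,0,1,-3,26,11,0,1,-4,32,24,0,1,-5,39,36,0,1,-7,48,47,0,1,-8,57,57,0,1,-10,67,67,0,1,-10,67,67,0,1]'

```text
time_s: 10.52
tool_pos: [0.5381, -0.2061, 0.2218]
tool_rot: [-42.4, 89.4, -33.5]
force: [0.6, -3.3, 1.2]
grip_width: 0.0006
```

Run:
```python
from h import *
p=read_camera("scene");o=get_obs();print(enc(o["tool_pos"]),np.round(o["tool_pos"],4),o["force"])
cv2.imwrite("pics/a6.png",cv2.resize(p["frame"][80:290,130:460],(660,420)))
```

```text
[-0.01681571 -0.27000944  0.22034129] [ 0.5376 -0.2063  0.2203] [ 0.1133174  -2.02257947  1.24571337]
```

View pics/a6.png

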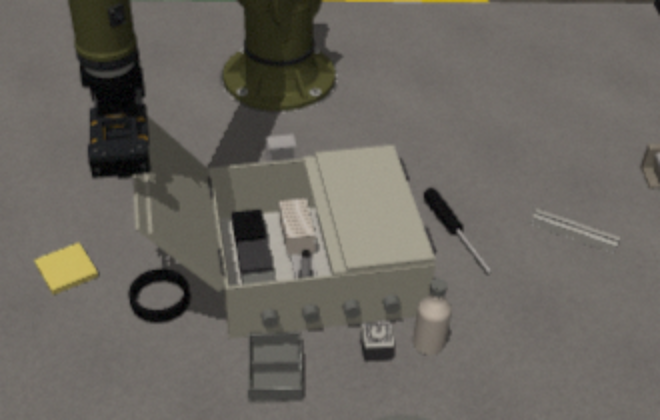

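Call:
servo_tool --rows '[-2,12,7,0,1,-3,24,14,0,1,-5,36,19,0,1,-8,49,24,0,1,-10,63,27,0,1,-12,77,29,0,1,-14,88,30,0,1,-16,100,30,0,1,-18,111,30,0,1,-20,122,30,0,1]'

```text
time_s: 11.4
tool_pos: [0.5151, -0.084, 0.245]
tool_rot: [124.4, 90.0, 133.1]
force: [0.2, -1.8, -1.1]
grip_width: 0.0004
```

Run:
```python
from h import *
p=read_camera("scene");o=get_obs();print(enc(o["tool_pos"]),np.round(o["tool_pos"],4),o["force"])
cv2.imwrite("pics/a7.png",cv2.resize(p["frame"][80:290,130:460],(660,420)))
```

```text
[-0.01995969 -0.14279147  0.24498641] [ 0.5146 -0.0812  0.245 ] [-0.14621695  0.07767546 -1.0277503 ]
```

View pics/a7.png

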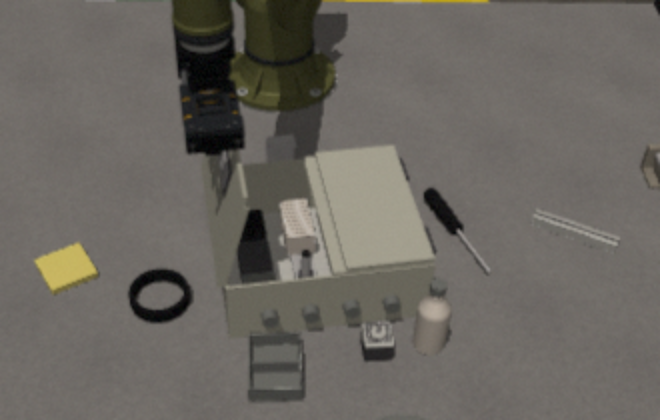

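Call:
servo_tool --rows '[-1,5,1,0,1,-3,16,1,0,1,-4,27,-1,0,1,-6,37,-6,0,1,-7,47,-11,0,1,-9,57,-17,0,1,-10,66,-24,0,1,-12,74,-31,0,1,-13,82,-39,0,1,-14,88,-47,0,1]'

```text
time_s: 12.28
tool_pos: [0.5013, 0.0038, 0.1977]
tool_rot: [74.4, 90.0, 83.2]
force: [1.0, -0.5, 0.6]
grip_width: 0.0004
```

Run:
```python
from h import *
p=read_camera("scene");read_camera("top");o=get_obs();print(enc(o["tool_pos"]),np.round(o["tool_pos"],4),o["force"])
cv2.imwrite("pics/a8.png",cv2.resize(p["frame"][80:290,130:460],(660,420)))
```

```text
[-0.02082091 -0.05632032  0.19678944] [0.5002 0.0041 0.1968] [-0.25734888  0.09537795  0.69861182]
```

View pics/a8.png

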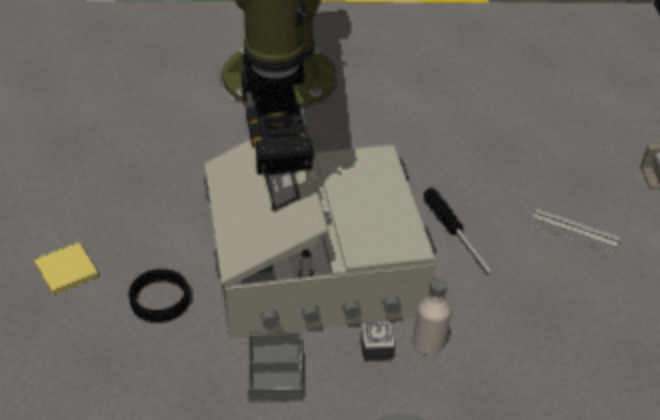

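Call:
servo_tool --rows '[-1,6,-8,0,1,-2,11,-16,0,1,-3,15,-24,0,1,-3,18,-32,0,1,-4,21,-38,0,1,-4,22,-44,0,1,-4,24,-48,0,1,-4,25,-51,0,1,-4,25,-54,0,1,-4,25,-54,0,1]'

```text
time_s: 13.22
tool_pos: [0.497, 0.0276, 0.1443]
tool_rot: [167.6, 89.9, 176.4]
force: [-2.1, 0.3, 1.3]
grip_width: 0.0006
```

Run:
```python
from h import *
p=read_camera("scene");o=get_obs();print(enc(o["tool_pos"]),np.round(o["tool_pos"],4),o["force"])
cv2.imwrite("pics/a9.png",cv2.resize(p["frame"][100:260,190:360],(680,640))[:600])
```

```text
[-0.01998746 -0.03268726  0.14445543] [0.4974 0.0276 0.1445] [-1.24033154 -1.08336547  1.73343387]
```

View pics/a9.png

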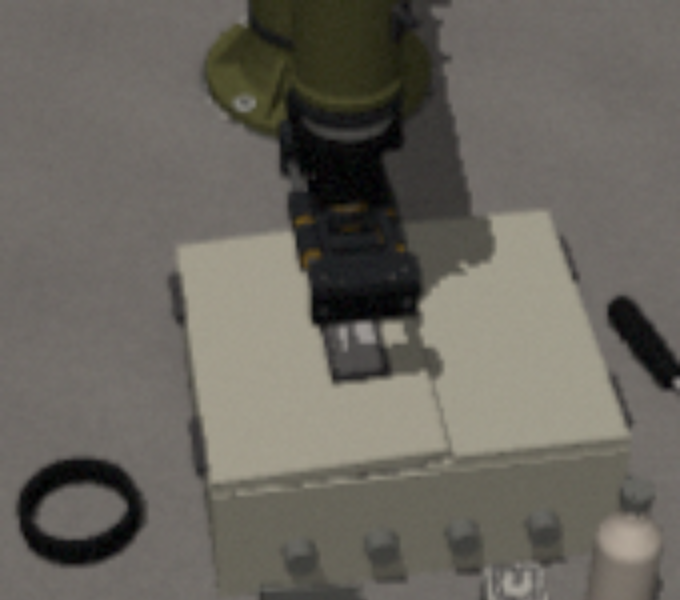

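Call:
servo_tool --rows '[0,1,-2,0,1,0,1,-4,0,1,0,1,-6,0,1,0,1,-7,0,1,0,1,-7,0,1,0,1,-7,0,1]'

```text
time_s: 13.77
tool_pos: [0.4975, 0.0286, 0.1383]
tool_rot: [-116.3, 90.0, -107.5]
force: [-4.1, -0.7, 7.1]
grip_width: 0.0004
```

Call:
servo_tool --rows '[0,0,-1,0,1,0,0,-2,0,1,0,0,-2,0,1,0,0,-2,0,1]'

```text
time_s: 14.1
tool_pos: [0.4976, 0.0286, 0.138]
tool_rot: [-105.0, 89.9, -96.2]
force: [-9.3, -0.8, 18.9]
grip_width: 0.0004
```

Call:
servo_tool --rows '[-2,0,-1,0,1,-5,-1,-1,0,1,-8,-1,-1,0,1,-10,-2,-1,0,1,-13,-2,-1,0,1,-16,-3,-1,0,1,-18,-3,-1,0,1,-20,-3,-1,0,1,-20,-3,-1,0,1]'

```text
time_s: 14.85
tool_pos: [0.4816, 0.026, 0.1381]
tool_rot: [-10.2, 89.4, -1.4]
force: [0.6, 0.1, 13.9]
grip_width: -0.0001
```

Run:
```python
from h import *
p=read_camera("scene");o=get_obs();print(enc(o["tool_pos"]),np.round(o["tool_pos"],4),o["force"])
cv2.imwrite("pics/a10.png",cv2.resize(p["frame"][100:260,190:360],(680,640))[:600])
```

```text
[-0.03578074 -0.03176084  0.13813843] [0.4816 0.026  0.1381] [ 0.0649801   0.21271188 14.36329543]
```

View pics/a10.png

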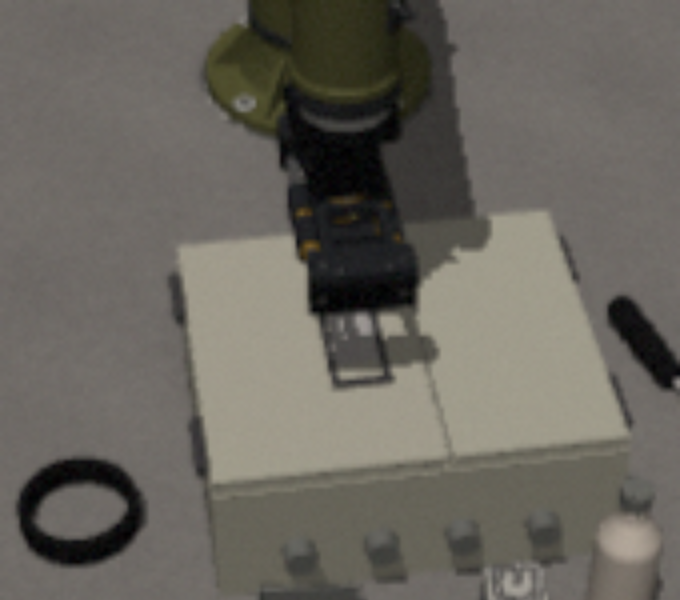

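Call:
servo_tool --rows '[-2,0,-1,0,1,-4,-1,-1,0,1,-6,-1,-1,0,1,-8,-1,-1,0,1,-10,-2,-1,0,1,-12,-2,-1,0,1,-14,-2,-1,0,1,-16,-3,-1,0,1,-18,-3,-1,0,1,-18,-3,-1,0,1]'

```text
time_s: 15.73
tool_pos: [0.4667, 0.0236, 0.1382]
tool_rot: [-6.2, 89.0, 2.6]
force: [7.1, 0.9, 12.1]
grip_width: 0.0001
```

Run:
```python
from h import *
p=read_camera("scene");o=get_obs();print(enc(o["tool_pos"]),np.round(o["tool_pos"],4),o["force"])
cv2.imwrite("pics/a11.png",cv2.resize(p["frame"][100:260,190:360],(680,640))[:600])
```

```text
[-0.05095097 -0.03181114  0.13815067] [0.4667 0.0236 0.1382] [ 7.01320281  2.10215557 13.21270017]
```

View pics/a11.png

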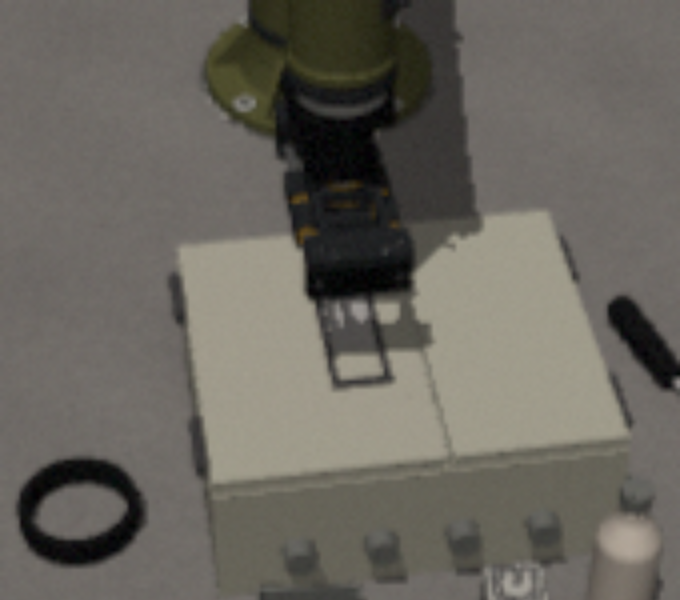

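Call:
servo_tool --rows '[0,0,-1,0,1,-2,0,-1,0,1,-3,-1,-1,0,1,-3,-1,-1,0,1]'

```text
time_s: 16.12
tool_pos: [0.4655, 0.0233, 0.1381]
tool_rot: [-3.9, 88.8, 4.9]
force: [9.9, 2.6, 15.0]
grip_width: 0.0004
```

Call:
servo_tool --rows '[3,0,3,0,1,3,0,10,0,1,3,0,40,0,1,3,0,80,0,1,3,0,120,0,1,10,-40,150,0,1,20,-80,160,0,1,30,-120,160,0,1,40,-160,160,0,1,50,-200,160,0,1]'

```text
time_s: 16.95
tool_pos: [0.5049, -0.1734, 0.293]
tool_rot: [-53.4, 89.9, -44.7]
force: [0.5, 0.5, 1.0]
grip_width: 0.0005
```

Call:
servo_tool --rows '[0,-40,0,0,1,0,-80,0,0,1,0,-120,0,0,1,0,-120,0,0,1]'

```text
time_s: 17.28
tool_pos: [0.5014, -0.3019, 0.2906]
tool_rot: [-140.9, 89.8, -132.9]
force: [-1.9, -1.1, -0.8]
grip_width: 0.0004
```

Run:
```python
from h import *
p=read_camera("scene");q=read_camera("top");o=get_obs();print(enc(o["tool_pos"]),np.round(o["tool_pos"],4),o["force"])
cv2.imwrite("pics/a12.png",np.hstack([cv2.resize(p["frame"][110:260,220:360],(400,430)),cv2.resize(q["frame"][180:310,210:330],(400,430))]))
for pp in (p,q):
  W=enc(cloud(pp));M=pp["range_z"]>0
  for nm in ["rebated_leaf","flanged_leaf","bolt"]:
    r=cut_out(nm,pp)
    if not r: print(nm,"none");continue
    Q=W[r[0]["pixels"]&M]
    print(nm,r[0]["score"],len(Q),np.round(np.percentile(Q,[2,50,98],axis=0),3).tolist())
  for nm,y0,y1 in (("F",-.14,-.06),("Fedge",-.005,.012),("R",.03,.14)):
    S=W[M&(W[...,0]>.0)&(W[...,0]<.12)&(W[...,1]>y0)&(W[...,1]<y1)&(W[...,2]>.09)&(W[...,2]<.16)]
    s=np.polyfit(S[:,1],S[:,2],1);print(nm,len(S),"slope",s[0],"z",np.median(S[:,2]))
```

```text
[-0.0639292  -0.3507306   0.29132666] [ 0.5037 -0.2934  0.2913] [ 0.50013185  0.67330063 -0.35909753]
rebated_leaf 0.94 2712 [[-0.124, 0.019, 0.112], [0.017, 0.082, 0.121], [0.128, 0.147, 0.125]]
flanged_leaf 0.78 3475 [[-0.122, -0.147, 0.117], [0.017, -0.068, 0.123], [0.128, 0.012, 0.13]]
bolt 0.56 302 [[-0.131, -0.046, 0.123], [-0.057, -0.032, 0.128], [0.008, -0.018, 0.132]]
F 820 slope 0.01206681262467115 z 0.12216632149682655
Fedge 168 slope -0.01672195150534178 z 0.12339077781558394
R 1077 slope -0.001318307017306886 z 0.12132386268902007
rebated_leaf 0.97 3585 [[-0.125, 0.021, 0.116], [-0.006, 0.084, 0.122], [0.121, 0.146, 0.127]]
flanged_leaf 0.72 4536 [[-0.125, -0.146, 0.118], [-0.006, -0.065, 0.124], [0.121, 0.014, 0.132]]
bolt 0.91 479 [[-0.131, -0.046, 0.124], [-0.07, -0.031, 0.129], [0.003, -0.016, 0.134]]
F 987 slope 0.0191055381221089 z 0.12300742648559138
Fedge 213 slope -0.030755468081198768 z 0.1245953533487385
R 1372 slope 4.404628760659716e-05 z 0.12234040457641526
```

View pics/a12.png

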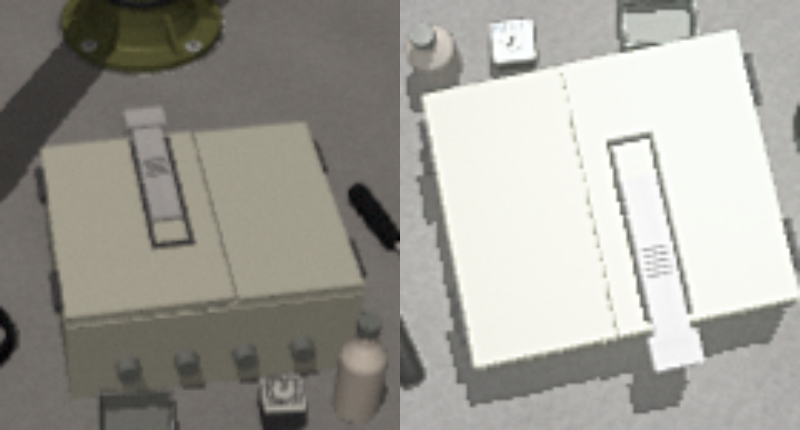

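Call:
servo_tool --rows '[0,0,0,0,1,0,0,0,0,1,0,0,0,0,1]'

```text
time_s: 17.93
tool_pos: [0.5048, -0.291, 0.2927]
tool_rot: [-59.5, 90.0, -50.7]
force: [-1.0, 0.3, -0.3]
grip_width: 0.0003
```

```bash
python3 -c "
from cell import *
print(get_obs()['joint_velocities']);print(sign_off())"
```

```text
[ 0.24375069  0.23745695  0.1659902  -0.07254549  0.01398326  0.00731301
  0.03658727]
the job is handed in; nothing more can be done
None
```

The enclosure is closed and bolted, and I handed the job in at about 18 s of the 72 s allowed. `sign_off` gives no verdict, so the checks below are my only evidence.

**What I did:** I raised each leaf from its free edge with the closed fingertips and followed its arc over to shut. The rebated leaf went first, while the flanged leaf was still wide open. I then held the flanged leaf down through its bolt at about 15–19 N and drew the bolt toward the arm until it stalled.

**Last checks:**
- **Rebated leaf:** lies flat, with a measured slope of about 0 rad.
- **Flanged leaf:** measured slope about 0.012–0.019 rad after release, within the 0.035 limit, with its flange over the rebate.
- **Bolt:** the fingertip travelled about 31 mm before stalling. In the camera data the bolt's far end is at enclosure x of about 3–8 mm, against 10 mm expected fully home. Its nose shows under the keeper in both pictures.
- **Bystanders:** I saw no movement in the pictures, but I did not measure their positions again at the end.
- **Arm:** clear of everything.

No check failed. The two cameras differ by about 5 mm on the bolt's far end; both put it past the 24 mm needed.

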